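Set the tartlet press and top up its tin stack

ROBOT

A 7-joint arm with a two-finger parallel gripper is mounted at the origin on the work surface. World frame = base frame: x ahead of the robot, y to its left, z up, the work surface at z = 0. Lengths are in mm, angles in rad, forces in N, time in s.
With the tool pointing down it reaches from about 425 to 950 mm from the base axis. Payload 16.7 kg.
Tool frame: the origin (TCP) lies midway between the tips of the shut fingers; the grasp point (between the pads) lies 19 mm behind it; z points along the fingers, y is the line along which they close (so a half turn about z gives the same grasp; the last joint's range is limited). The gripper opens to 94 mm and grips with 3 to 60 N. Pads are 16 mm wide; open, the fingers measure 119 mm over their backs; the gripper's body (75 mm by 177 mm) begins 78 mm behind the grasp point.
Start: joints at [1.058, 0.426, 0.074, 1.606, -0.034, 1.111, -0.067], TCP at [239.52, -631.034, 205.467] pointing down, gripper open.
Joint ranges: [-2.85, 2.85], [-0.5, 2.14], [-1.23, 1.37], [0.21, 2.46], [-1.02, 4.16], [0.16, 2.05], [-2.73, 2.73]. Speed limits (rad/s): [1.89, 1.89, 2.39, 2.39, 3.01, 3.01, 3.01].

INTERFACE

Orientations are given as a unit quaternion [x, y, z, w].
In Python, from bench import bot, imaging, workorder, models gives the robot as it stands. The module is installed in compiled form; this text tells all that it offers.
- The arm moves only by the shell command python3 -m jog 'ROWS' [FORCE]. ROWS is JSON, a list of rows, each an object of numbers: "grip": the opening, from 0 (shut) to 1 (fully open); "x", "y", "z": the shift along the tool's x, y, z in units of 40 mm (1.0 is 40 mm); "wx", "wy", "wz": the turn, a rotation vector about the tool's x, y, z in units of 6 degrees (1.0 is 6 degrees). In form: [{"grip": .., "x": .., "y": .., "z": .., "wx": .., "wy": .., "wz": ..}, ...]. A call has 1 to 5 rows; each row is the pose to reach, as a shift and turn from the pose commanded when the call began, along the tool's axes at that moment; what a row does not reach only later rows make up. A row lasts 1/10 s, in which the tool goes at most 50 mm and 8.59 degrees, less where a joint would pass 70% of its speed; a pose out of reach is approached as far as the arm can. A call with a gripper value outside its range is refused whole. The fingers move at their own pace and stop on an object; FORCE is the grip in N (left out, the last holds). Time passes only in rows, so rows that repeat a pose let the fingers close. It gives the time, the measured TCP pose, the force, the opening and the grip force at its end, in the units of the state.
- bot.observe(): the state, without advancing time (a new reading comes with each control period).
- imaging.camera(name): name is "side" or "top"; returns (picture, depth): 400x640x3 uint8, blue, green, red; 400x640 float32, mm along the optical axis (not along the pixel's ray), 0 where there is no reading.
- imaging.camera_params(name): a dict with "intrinsics" (3x3 intrinsics, pixels), "world_from_camera" (4x4, takes a point from camera to world coordinates). Camera axes: x right, y up, looking along -z (the intrinsics and any distortion apply to the point x, -y, -z); pixel columns grow to the right and rows downward; lengths in mm; the calibration is good to about 2 mm. A picture is of the moment at which its call begins. camera_params takes no time and is no camera call.
- workorder.hand_in(): hands the job in; it is judged then, once.
Trained networks look in the newest picture that a camera, given by its name, has taken for a name from the list of things; names that differ only in an ending like _2 or _b are one class to them, and where a whole thing is asked for, a point or a joint stands for the part that bears it (a point fixed in the world has none). Each returns a list of dicts, best first, with "confidence" (0 to 1); they miss things now and then, are a little off and sometimes report something else, mostly with a low value. They report only what shows in the picture. A call takes as long as a camera call.
- models.spot_in(camera, query): "box" ([centre column, centre row, width, height] as shares, 0 to 1, of the picture: columns of its width, rows of its height, round what is visible of it).
- models.place_of(camera, query): "point" ([column, row] as shares, 0 to 1, of the picture: columns of its width, rows of its height: a listed point, or the origin of a listed thing).
The state is a dict: "t": time; "joint_positions": joint angles; "qd": joint speeds; "joint_torque": joint torques, N m; "eef_pos": TCP position; "tool_rot": TCP orientation; "contact_force": force on the tool from outside, world axes, zero at the start; "ft_torque": the same for the moment, N m; "grip_width": opening from 0.0 (shut) to 1.0 (fully open); "grasp_force": force on a finger pad.
Only numpy, scipy, OpenCV 4.12 (cv2) and the standard library are available. Lean on these libraries where they do the work, as an engineer would, in place of code of your own. Each camera call takes 0.05 s, during which the arm holds its last target. There are 200 camera calls.

TASK

Get the tartlet press ready for a run. Nobody knows how its dial now stands: turn the dial back (anticlockwise) to its end stop, then forward exactly 4 clicks, and let go; and nest the one loose tin that matches the stack on the white tin rest, upright and fully down on the stack. Leave the loose tins of other shapes, the biscuit stamp and the shaker where they are.

Things in the scene. Friction and masses are not known exactly. Their poses are not given: they have to be found in the camera images.
- press: The tartlet press, a fixed white machine. Origin on the table under the centre of its sloping console; x points from the console's front edge to the machine's back, z up. Console: y -80 to 80, x -80 to 80 mm, face sloping 30 deg, 39 mm high in front to 131 behind. Behind it a case 140 mm high (x 80 to 240, y -80 to 270); at y 125 to 255, x 20 to 240 a head up to 380 mm high.
- dial_grip (a point): Middle of the click dial: a point fixed to the press (it does not turn), on the dial's axis, 24 mm out from the console face. z: the dial's axis, pointing out of the face (leaning 30 deg from vertical to the press's front); x points up the slope. The dial is a round black fluted rubber knob, 44 mm diameter, standing 35 mm out of the face, no mark or pointer; the console is bare around it.
- dial_foot (a point): Where the dial's axis meets the console face (axes as dial_grip). Looking onto the dial, clockwise is forward. A click stop every 30 deg, the first at the rigid anticlockwise end stop, 8 clicks in all. Between stops the torque is a sine of 0.15 N m peak, first resisting, then helping, so a released dial springs to the nearest stop. Starts 1 to 5 clicks from the end stop, unknown.
- stamp_face (a point): Centre of the underside of the press's stamp, an upright 84 mm aluminium cylinder under the head, moved by the dial: 140.0 mm above the press's origin at the end stop and only 0.2 mm higher per click, too little to see or measure, so count the clicks. Pinched across its diameter, the dial turns through its clicks with 25 N; at the end stop the jaws slip at about 0.35 N m with 25 N, beyond 0.4 with 60 N.
- tin_rest: Fixed round white disc 110 mm diameter, 6 mm high, on the table; origin at the centre of its underside.
- stack: Three nested round fluted steel tins, jammed together as one loose piece (200 g) standing on the tin rest. Origin at the centre of its underside; 54 mm high, rim 64 mm outside diameter (59 mm inside), foot 40 mm. A matching tin nests in it until its rim band rests on the stack's rim: its origin is then 30 mm above the stack's origin.
- tin_round: The matching loose tin: round, fluted and flared, one like those of the stack, steel, about 60 g. Foot 40 mm diameter, 34 mm high; a straight rim band 64 mm outside diameter from 24 to 34 mm above its underside; wall 1.5 mm, band 2.5 mm thick. Origin at the centre of its underside, z up. Best gripped across the rim band from above.
- tin_square: A loose square straight-sided steel tin, 66 mm across, 34 mm high, that does not nest with the stack; leave it. Origin at the centre of its underside.
- tin_wide: A loose round straight-sided steel tin, 75 mm diameter, 40 mm high, too wide to nest with the stack; leave it. Origin at the centre of its underside.
- cutter: Bystander: white plastic biscuit stamp, 34 mm diameter, 45 mm high, loose. Origin at the centre of its underside.
- shaker: Bystander: glass shaker with steel cap, 48 mm diameter, 85 mm high, loose. Origin at the centre of its underside.

How it is judged (in metres and radians):
On the way, in this order (a step that is already met when the one before it is completed fails the run):
1. the dial is turned back to its end stop (z of stamp_face in the frame of press below 0.14005 m), for 0.1 s.
2. the dial stands at the 4th click from the stop, let go (z of stamp_face in the frame of press between 0.14074 and 0.14086 m and contact force between the fingers and press below 0.1 N), for 0.3 s.
At the end, for the whole second after the job is handed in: The dial rests at the 4th click from its end stop (stamp 0.8 mm up, within 0.06 mm). The matching tin is nested upright in the stack, at rest, centred within 5 mm, its origin 26 to 34 mm above the stack's; the stack stands upright on the tin rest within 50 mm of its centre (z of stamp_face in the frame of press between 0.14074 and 0.14086 m and horizontal distance between tin_round and stack below 0.005 m and z of tin_round in the frame of stack between 0.026 and 0.034 m and angle between each of tin_round, stack's own z axis and vertical below 0.1 rad and height (world z) of stack above 0.003 m and horizontal distance between stack and tin_rest below 0.05 m and linear speed of tin_round below 0.02 m/s); the robot touches nothing.
It fails at once if a tin of another shape, the biscuit stamp or the shaker is moved by more than 20 mm (distance of any of tin_square, tin_wide, cutter, shaker from where it was at the start of the episode above 0.02 m).
It fails at once if the stack is knocked over (angle between stack's own z axis and vertical above 0.5 rad).
It also fails if it takes over 72 s, if anything falls off the work surface, if the arm or the gripper's body presses on something with over 40 N, if the wrist force passes 120 N, or if a joint passes its speed limit or range.

## Working session

There is one attempt and no reset: what is moved stays moved. The work goes in short steps, Python scripts to look and compute and a shell command to move; the robot and the scene stay as the last step left them, time stands still between calls to the robot, and variables do not carry over. Pictures are saved under pics/ and viewed, at most 10 in all, crops included, and the job is handed in when it is done.

```bash
mkdir -p pics
cat > h.py <<'E'
import numpy as np,cv2
from bench import bot,imaging,workorder,models
from scipy.spatial.transform import Rotation as R
def cloud(cam):
    p,d=imaging.camera(cam); c=imaging.camera_params(cam); K=np.array(c["intrinsics"]);T=np.array(c["world_from_camera"])
    v,u=np.mgrid[0:400,0:640]
    P=np.stack([(u-K[0,2])/K[0,0]*d,-(v-K[1,2])/K[1,1]*d,-d],-1)
    W=P@T[:3,:3].T+T[:3,3]; W[d==0]=np.nan
    return p,d,W
E
python3 - <<'E'
from h import *
s=bot.observe();print(s)
for c in("side","top"):
    p,d,W=cloud(c);cv2.imwrite(f"pics/{c}0.png",p);np.savez(f"{c}0.npz",p=p,d=d,W=W)
    print(c,imaging.camera_params(c))
    for q in("press","dial_grip","dial_foot","tin_rest","stack","tin_round","tin_square","tin_wide","cutter","shaker"):
        r=models.place_of(c,q)[:2]
        for e in r:
            x,y=e["point"];x*=640;y*=400;i,j=min(max(int(y),0),399),min(max(int(x),0),639)
            print(q,round(e["confidence"],2),round(x),round(y),W[i,j].round())
E
```

```text
{'t': 0.0, 'joint_positions': array([ 1.05851598,  0.42674618,  0.07386798,  1.60661742, -0.03407132,
        1.11079707, -0.06711475]), 'qd': array([-8.04891556e-04, -7.04259110e-04,  2.20961598e-03, -1.18248395e-03,
        9.69321581e-04,  8.50540230e-05, -6.97705830e-04]), 'joint_torque': array([ 1.04473656e-04, -9.35825086e+01,  3.66643310e+00, -4.54185176e+01,
       -4.89301910e-02,  2.03945447e-02,  1.22204819e-04]), 'eef_pos': array([ 239.33314766, -630.66849236,  204.76208892]), 'tool_rot': array([ 9.83598118e-01,  1.80372709e-01, -1.81671247e-04, -6.28595110e-04]), 'contact_force': array([ 0.13686464, -0.92564831,  0.75115204]), 'ft_torque': array([-0.02846369,  0.00713237, -0.0071024 ]), 'grasp_force': 0.0, 'grip_width': 1.0013333459075997}
side {'intrinsics': array([[419.24129659,   0.        , 315.04316941],
       [  0.        , 419.24129659, 202.02824543],
       [  0.        ,   0.        ,   1.        ]]), 'world_from_camera': array([[-7.78889211e-01,  3.22983905e-01, -5.37599288e-01,
        -1.16198674e+01],
       [-6.27159737e-01, -3.99066139e-01,  6.68892279e-0
[... 1048 characters left out ...]
   [-9.99501798e-01,  2.18032082e-02,  2.28205220e-02,
        -1.22857069e+01],
       [ 2.42301567e-02,  6.67406240e-02,  9.97476109e-01,
         1.23345894e+03],
       [ 0.00000000e+00,  0.00000000e+00,  0.00000000e+00,
         1.00000000e+00]])}
press 0.74 252 181 [nan nan nan]
dial_foot 0.65 250 176 [619. 124. 123.]
dial_foot 0.21 406 246 [ 457. -282.    5.]
tin_rest 0.97 358 222 [ 517. -148.   27.]
stack 0.96 361 222 [ 518. -155.   29.]
tin_round 0.77 465 213 [ 549. -439.   -1.]
tin_square 0.76 407 246 [ 455. -285.    2.]
tin_wide 0.77 417 190 [ 604. -310.    7.]
tin_wide 0.65 356 217 [ 528. -145.   26.]
cutter 0.44 449 252 [ 442. -385.   41.]
shaker 0.79 459 168 [ 660. -407.   46.]
```

View pics/top0.png

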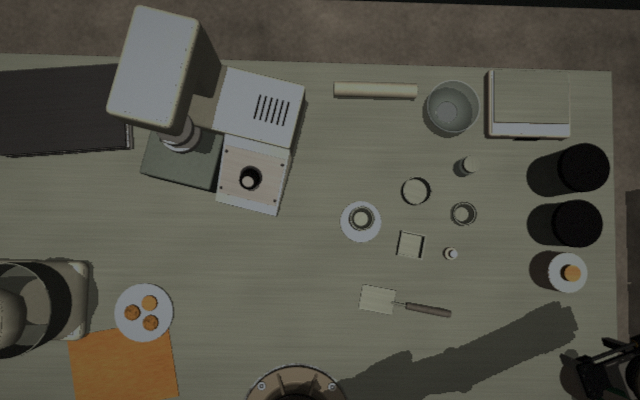

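View pics/side0.png

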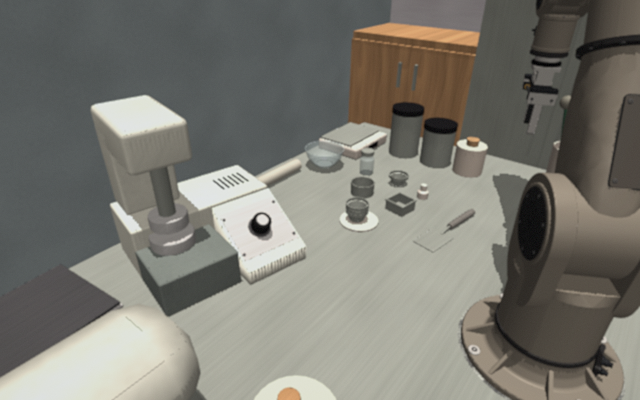

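The top view shows the dial at about (250,178), stack (361,219), round tin (463,213), square tin (410,245), wide tin (416,190), cutter (450,253) and shaker (468,165). The side view agrees, with the dial at (261,223). Next I fit the geometry from depth.

```bash
cat > fit.py <<'E'
from h import *
def circ(P):
    A=np.c_[2*P,np.ones(len(P))];s=np.linalg.lstsq(A,(P**2).sum(1),rcond=None)[0];return s[:2],np.sqrt(s[2]+s[:2]@s[:2])
def plane(W):
    P=W[np.isfinite(W).all(1)]
    for k in range(6):
        c=P.mean(0);n=np.linalg.svd(P-c,full_matrices=False)[2][2];n*=np.sign(n[2])
        P=P[abs((P-c)@n)<max(2,8-2*k)]
    return c,n,len(P)
for cam,box in(("top",(222,155,284,205)),("side",(220,200,295,262))):
    z=np.load(cam+"0.npz");W=z["W"];u0,v0,u1,v1=box
    Q=W[v0:v1,u0:u1].reshape(-1,3);Q=Q[np.isfinite(Q).all(1)]
    best=(0,)
    rng=np.random.default_rng(0)
    for _ in range(500):
        a,b,c=Q[rng.choice(len(Q),3,0)];n=np.cross(b-a,c-a);n/=np.linalg.norm(n)+1e-9;n*=np.sign(n[2])
        if abs(np.degrees(np.arccos(n[2]))-30)>6: continue
        k=(abs((Q-a)@n)<3).sum()
        if k>best[0]:best=(k,a,n)
    I=Q[abs((Q-best[1])@best[2])<4];c=I.mean(0);n=np.linalg.svd(I-c,full_matrices=False)[2][2];n*=np.sign(n[2])
    h=(Q-c)@n
    D=Q[(h>25)&(h<42)]
    yaw=np.arctan2(-n[1],-n[0])
    ex=np.array([np.cos(yaw)*np.cos(np.pi/6),np.sin(yaw)*np.cos(np.pi/6),.5]);ey=np.cross(n,ex)
    print(cam,len(Q),len(I),"c",c.round(1),"n",n.round(3),"tilt",np.degrees(np.arccos(n[2])).round(1),"yaw",np.degrees(yaw).round(1))
    print(" console x range",np.percentile((I-c)@ex,[0,1,99,100]).round(),"y",np.percentile((I-c)@ey,[0,1,99,100]).round())
    if len(D): 
        L=np.c_[(D-c)@ex,(D-c)@ey];print(" dial h",np.percentile(h[h>15],[5,50,95]).round(1),len(D)); m=(L.min(0)+L.max(0))/2;print(" ext",np.ptp(L,axis=0)," mid",m,"foot world",(c+m[0]*ex+m[1]*ey).round(1))
        print(" median foot",(np.median(D,0)-n*np.median((D-c)@n)).round(1))
    for nm,xy,zl,r in(("stack",(525,-148),(50,72),45),("tin",(547,-425),(20,45),50),("wide",(600,-305),(28,50),50),("rest",(525,-148),(1,12),70)):
        f=W.reshape(-1,3);f=f[np.isfinite(f).all(1)];g=f[(np.hypot(f[:,0]-xy[0],f[:,1]-xy[1])<r)&(f[:,2]>zl[0])&(f[:,2]<zl[1])]
        if len(g)>8:
            print(nm,len(g),"z90",np.percentile(g[:,2],[50,95]).round(1),"mid",((g.min(0)+g.max(0))/2).round(1),"ext",np.ptp(g,axis=0).round(1),"circ",circ(g[:,:2]))
E
python3 fit.py
python3 - <<'E'
import cv2
a=cv2.imread('pics/top0.png');
cv2.imwrite('pics/topc.png',cv2.resize(a[145:270,330:490],None,fx=5,fy=4.8,interpolation=2)[:600,:800])
E
```

```text
top 3090 2507 c [614.3 121.4  81.1] n [-0.494  0.112  0.862] tilt 30.4 yaw -12.7
 console x range [-86. -79.  74.  82.] y [-74. -72.  77.  83.]
 dial h [20.5 33.9 37.7] 260
 ext [46.16533847 44.22404979]  mid [8.81487509 6.08221409] foot world [623.1 125.6  85.5]
 median foot [624.9 123.9  87.1]
stack 146 z90 [56.1 61.6] mid [ 524.4 -154.6   56.9] ext [61.4 61.6 13.8] circ (array([ 524.72941488, -155.11558028]), np.float64(29.34065182784361))
tin 211 z90 [27.  36.6] mid [ 544.  -427.8   29.7] ext [62.8 63.3 19.1] circ (array([ 543.80310839, -427.45686051]), np.float64(29.1900854221427))
wide 150 z90 [37.6 41.9] mid [ 601.2 -299.9   36.7] ext [74.2 72.4 17.2] circ (array([ 600.91621342, -300.05697831]), np.float64(35.79712369612366))
rest 1033 z90 [4.8 9.2] mid [ 525.1 -148.     6.4] ext [135.9 139.   10.8] circ (array([ 524.13968265, -152.63509055]), np.float64(50.615855036741166))
side 4625 3395 c [618.4 134.4  82.8] n [-0.489  0.111  0.865] tilt 30.1 yaw -12.8
 console x range [-93. -88.  97. 107.] y [-90. -86.  71.  97.]
 dial h [16.6 30.5 36.3] 420
 ext [ 78.03666482 157.63392689]  mid [-13.43674946  48.56503014] foot world [617.9 184.3  76. ]
 median foot [613.  139.9  78.5]
stack 152 z90 [55.  59.6] mid [ 521.6 -154.7   55.8] ext [61.7 67.7 11.5] circ (array([ 521.44270324, -154.94556451]), np.float64(30.13291452958855))
tin 139 z90 [27.4 33.7] mid [ 541.3 -428.8   28.3] ext [64.3 68.3 16.4] circ (array([ 540.68728023, -428.24884476]), np.float64(30.00535554354392))
wide 158 z90 [34.4 39.1] mid [ 598.7 -301.7   34. ] ext [75.3 79.9 11.9] circ (array([ 597.98409416, -300.31924857]), np.float64(35.78988371161913))
rest 491 z90 [4.8 7.5] mid [ 523.9 -147.8    6.4] ext [127.  127.7  10.8] circ (array([ 515.89620869, -154.55347112]), np.float64(42.11318870049035))
```

View pics/topc.png

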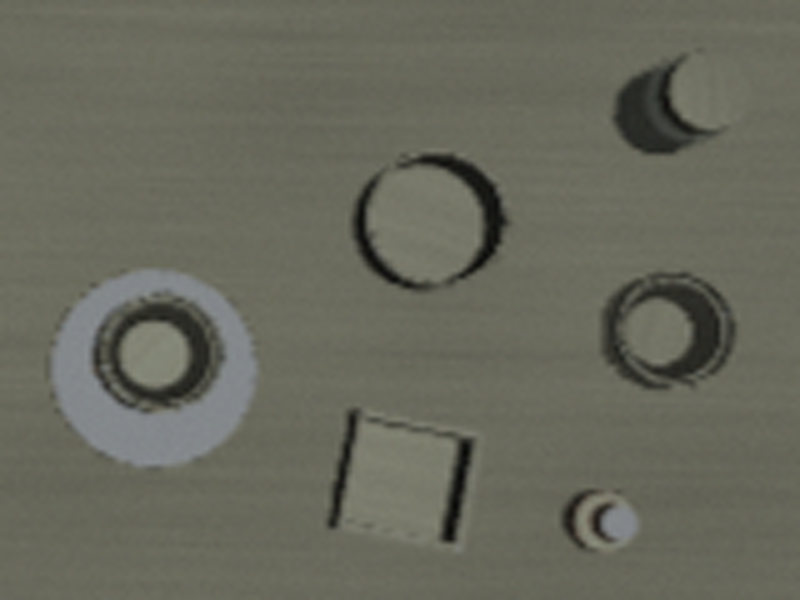

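The crop confirms the fluted round tin at (463,213) in the full picture. The wide tin (416,190) and square tin (410,245) have plain straight walls. Tin first: it's near the start pose.

```bash
cat > go.py <<'E'
import sys
from h import *
# go.py x y z [zx zy zz yx yy yz] : rows units from measured pose; optional tool z and y dirs
a=list(map(float,sys.argv[1:]));s=bot.observe();Q=R.from_quat(s["tool_rot"])
d=Q.inv().apply(np.array(a[:3])-s["eef_pos"])/40
zt=np.array(a[3:6]) if len(a)>3 else np.array([0,0,-1.]);zt/=np.linalg.norm(zt)
y=np.array(a[6:9]) if len(a)>6 else Q.as_matrix()[:,1]
y=y-zt*(y@zt);y/=np.linalg.norm(y);T=R.from_matrix(np.c_[np.cross(y,zt),y,zt])
w=np.degrees((Q.inv()*T).as_rotvec())/6
print("t",s["t"],"pos",s["eef_pos"].round(1),"j",s["joint_positions"].round(2),"F",s["contact_force"].round(1),"M",s["ft_torque"].round(2),"gw",round(s["grip_width"],3))
print("d",d.round(2),"w",w.round(2), "toolY",Q.as_matrix()[:,1].round(2))
E
python3 go.py 543 -428 150
```

```text
t 1.1 pos [ 239.5 -631.   205.5] j [ 1.06  0.43  0.07  1.61 -0.03  1.11 -0.07] F [-0.3 -0.3  0.1] M [ 0.    0.02 -0.03] gw 1.004
d [ 8.89 -2.05  1.39] w [-0. -0. -0.] toolY [ 0.35 -0.93 -0.  ]
```

```bash
python3 -m jog '[{"grip":1,"x":8.9,"y":-2.05,"z":0.5},{"grip":1,"x":8.9,"y":-2.05,"z":0.5},{"grip":1,"x":8.9,"y":-2.05,"z":0.5},{"grip":1,"x":8.9,"y":-2.05,"z":0.5},{"grip":1,"x":8.9,"y":-2.05,"z":0.5}]' 20
python3 go.py 543 -428 90
```

```text
t 1.1 pos [ 239.5 -631.   205.5] j [ 1.06  0.43  0.07  1.61 -0.03  1.11 -0.07] F [-0.3 -0.3  0.1] M [ 0.    0.02 -0.03] gw 1.004
d [ 8.89 -2.05  2.89] w [-0. -0. -0.] toolY [ 0.35 -0.93 -0.  ]schema error: expected keys grip, x, y, z, wx, wy, wz
```

All keys are required.

```bash
python3 -m jog '[{"grip":1,"x":8.9,"y":-2.05,"z":0.5,"wx":0,"wy":0,"wz":0},{"grip":1,"x":8.9,"y":-2.05,"z":0.5,"wx":0,"wy":0,"wz":0},{"grip":1,"x":8.9,"y":-2.05,"z":0.5,"wx":0,"wy":0,"wz":0},{"grip":1,"x":8.9,"y":-2.05,"z":0.5,"wx":0,"wy":0,"wz":0},{"grip":1,"x":8.9,"y":-2.05,"z":0.5,"wx":0,"wy":0,"wz":0}]' 20
python3 go.py 543 -428 90
```

```text
t: 1.6
eef_pos: [448.5, -491.1, 191.9]
tool_rot: [0.984, 0.18, 0.0, 0.0]
contact_force: [0.4, 0.2, 0.3]
grip_width: 0.999
grasp_force: 0.0
t 1.6 pos [ 448.5 -491.1  191.9] j [ 0.73  0.42 -0.    1.64 -0.    1.08 -0.47] F [0.4 0.2 0.3] M [-0.07 -0.07  0.03] gw 0.999
d [ 2.77 -0.64  2.55] w [ 0. -0.  0.] toolY [ 0.35 -0.93  0.  ]
```

```bash
python3 -m jog '[{"grip":1,"x":2.77,"y":-0.64,"z":1.0,"wx":0,"wy":0,"wz":0},{"grip":1,"x":2.77,"y":-0.64,"z":1.0,"wx":0,"wy":0,"wz":0},{"grip":1,"x":2.77,"y":-0.64,"z":2.3,"wx":0,"wy":0,"wz":0},{"grip":1,"x":2.77,"y":-0.64,"z":2.55,"wx":0,"wy":0,"wz":0},{"grip":1,"x":2.77,"y":-0.64,"z":2.55,"wx":0,"wy":0,"wz":0}]' 20
python3 go.py 543 -428 18
```

```text
t: 2.1
eef_pos: [540.8, -426.9, 86.2]
tool_rot: [0.983, 0.181, -0.002, -0.002]
contact_force: [-0.0, 0.1, -0.3]
grip_width: 0.999
grasp_force: 0.0
t 2.1 pos [ 540.8 -426.9   86.2] j [ 0.6   0.56 -0.03  1.66  0.02  0.92 -0.65] F [-0.   0.1 -0.3] M [ 0.04 -0.06  0.01] gw 0.999
d [0.05 0.05 1.71] w [-0.04  0.03  0.  ] toolY [ 0.36 -0.93 -0.  ]
```

```bash
python3 -m jog '[{"grip":1,"x":0,"y":0,"z":1,"wx":0,"wy":0,"wz":0},{"grip":1,"x":0,"y":0,"z":1.8,"wx":0,"wy":0,"wz":0},{"grip":1,"x":0,"y":0,"z":1.8,"wx":0,"wy":0,"wz":0},{"grip":0.5,"x":0,"y":0,"z":1.8,"wx":0,"wy":0,"wz":0},{"grip":0.5,"x":0,"y":0,"z":1.8,"wx":0,"wy":0,"wz":0}]' 20
python3 -m jog '[{"grip":0.5,"x":0,"y":0,"z":0,"wx":0,"wy":0,"wz":0},{"grip":0.5,"x":0,"y":0,"z":0,"wx":0,"wy":0,"wz":0},{"grip":0.5,"x":0,"y":0,"z":0,"wx":0,"wy":0,"wz":0}]' 20
python3 go.py 543 -428 18
```

```text
t: 2.6
eef_pos: [542.6, -430.4, 20.6]
tool_rot: [0.984, 0.18, 0.001, 0.001]
contact_force: [0.0, -0.5, -0.4]
grip_width: 0.868
grasp_force: 0.0
t: 2.9
eef_pos: [542.2, -429.6, 19.2]
tool_rot: [0.984, 0.18, 0.001, 0.001]
contact_force: [-1.6, 1.4, 9.5]
grip_width: 0.674
grasp_force: 20.0
t 2.9 pos [ 542.2 -429.6   19.2] j [ 0.6   0.64 -0.03  1.69  0.02  0.8  -0.65] F [-1.6  1.4  9.5] M [ 0.18  0.41 -0.04] gw 0.674
d [ 0.03 -0.03  0.03] w [ 0.01 -0.01  0.  ] toolY [ 0.35 -0.93  0.  ]
```

Gripped at 63.4 mm, which matches the 64 mm band. Lift and carry.

```bash
python3 -m jog '[{"grip":0.5,"x":0,"y":0,"z":-0.5,"wx":0,"wy":0,"wz":0},{"grip":0.5,"x":0,"y":0,"z":-1.5,"wx":0,"wy":0,"wz":0},{"grip":0.5,"x":0,"y":0,"z":-2.5,"wx":0,"wy":0,"wz":0},{"grip":0.5,"x":0,"y":0,"z":-2.5,"wx":0,"wy":0,"wz":0},{"grip":0.5,"x":0,"y":0,"z":-2.5,"wx":0,"wy":0,"wz":0}]' 20
python3 - <<'E'
from h import *
for c in("top","side"):
    p,d,W=cloud(c);cv2.imwrite(f"pics/{c}_lift.png",p)
    f=W.reshape(-1,3);f=f[np.isfinite(f).all(1)]
    g=f[(np.hypot(f[:,0]-542,f[:,1]+429)<45)&(f[:,2]>-10)&(f[:,2]<160)]
    print(c,np.histogram(g[:,2],bins=range(-10,161,10)))
E
python3 go.py 523.5 -155 118
```

```text
t: 3.4
eef_pos: [542.0, -429.4, 119.0]
tool_rot: [0.984, 0.18, 0.001, 0.001]
contact_force: [-1.0, -0.1, -0.5]
grip_width: 0.676
grasp_force: 20.0
top (array([242, 195,   0,   0,   0,   0,   0,   0,   0,   0,   0,   0,   0,
        18,  16,   0,   0]), array([-10,   0,  10,  20,  30,  40,  50,  60,  70,  80,  90, 100, 110,
       120, 130, 140, 150, 160]))
side (array([225,  41,   0,   0,   0,   0,   0,   0,   0,   0,   8,  33,  46,
        88,  36,  13,  17]), array([-10,   0,  10,  20,  30,  40,  50,  60,  70,  80,  90, 100, 110,
       120, 130, 140, 150, 160]))
t 3.5 pos [ 541.  -428.6  116.9] j [ 0.6   0.53 -0.03  1.64  0.02  0.97 -0.64] F [-0.3 -1.1 -1.4] M [-0.02 -0.01  0.  ] gw 0.675
d [ 2.02 -6.55 -0.02] w [-0.01  0.01  0.  ] toolY [ 0.35 -0.93 -0.  ]
```

```bash
python3 -m jog '[{"grip":0.5,"x":2.02,"y":-6.55,"z":0,"wx":0,"wy":0,"wz":0},{"grip":0.5,"x":2.02,"y":-6.55,"z":0,"wx":0,"wy":0,"wz":0},{"grip":0.5,"x":2.02,"y":-6.55,"z":0,"wx":0,"wy":0,"wz":0},{"grip":0.5,"x":2.02,"y":-6.55,"z":0,"wx":0,"wy":0,"wz":0},{"grip":0.5,"x":2.02,"y":-6.55,"z":0,"wx":0,"wy":0,"wz":0}]' 20
python3 go.py 523.5 -155 118
```

```text
t: 4.0
eef_pos: [524.4, -177.5, 116.6]
tool_rot: [0.984, 0.18, -0.001, -0.0]
contact_force: [1.4, 1.1, -0.5]
grip_width: 0.677
grasp_force: 20.0
t 4.0 pos [ 524.4 -177.5  116.6] j [ 0.29  0.33 -0.1   1.96  0.04  0.85 -1.04] F [ 1.4  1.1 -0.5] M [ 0.01 -0.06  0.01] gw 0.677
d [ 0.18 -0.53 -0.03] w [-0.01  0.02  0.  ] toolY [ 0.35 -0.93 -0.  ]
```

```bash
python3 -m jog '[{"grip":0.5,"x":0.18,"y":-0.53,"z":0,"wx":0,"wy":0,"wz":0},{"grip":0.5,"x":0.18,"y":-0.53,"z":0,"wx":0,"wy":0,"wz":0},{"grip":0.5,"x":0.18,"y":-0.53,"z":0,"wx":0,"wy":0,"wz":0},{"grip":0.5,"x":0.18,"y":-0.53,"z":0,"wx":0,"wy":0,"wz":0}]' 20
python3 - <<'E'
from h import *
from fit_c import * if False else None
E
python3 - <<'E'
from h import *
for c in("top","side"):
    p,d,W=cloud(c);cv2.imwrite(f"pics/{c}_over.png",p)
    f=W.reshape(-1,3);f=f[np.isfinite(f).all(1)]
    for lo,hi,n in((124,142,"tin rim"),(50,66,"stack rim")):
        g=f[(np.hypot(f[:,0]-523,f[:,1]+155)<38)&(f[:,2]>lo)&(f[:,2]<hi)]
        if len(g)>8:
            A=np.c_[2*g[:,:2],np.ones(len(g))];s=np.linalg.lstsq(A,(g[:,:2]**2).sum(1),rcond=None)[0]
            print(c,n,len(g),s[:2].round(1),np.sqrt(s[2]+s[:2]@s[:2]).round(1),g.min(0).round(),g.max(0).round())
a=cv2.imread("pics/side_over.png")[150:250,290:420]
cv2.imwrite("pics/side_over_c.png",cv2.resize(a,None,fx=6,fy=6,interpolation=2))
E
python3 go.py 523.5 -155 48
```

```text
t: 4.4
eef_pos: [524.5, -158.3, 117.2]
tool_rot: [0.984, 0.18, -0.001, -0.0]
contact_force: [-0.7, -0.8, -1.1]
grip_width: 0.674
grasp_force: 20.0
side tin rim 110 [ 523.7 -157. ] 31.5 [ 491. -192.  124.] [ 556. -118.  141.]
side stack rim 152 [ 521.9 -155. ] 30.2 [ 489. -190.   50.] [ 553. -122.   61.]
t 4.5 pos [ 524.6 -158.4  117.4] j [ 0.26  0.32 -0.1   1.97  0.04  0.85 -1.08] F [-0.4  0.4 -0.1] M [ 0.01 -0.03 -0.  ] gw 0.675
d [ 0.01 -0.09  1.73] w [-0.    0.01  0.  ] toolY [ 0.35 -0.94 -0.  ]  File "<stdin>", line 2
    from fit_c import * if False else None
                        ^^
SyntaxError: invalid syntax
```

View pics/side_over_c.png

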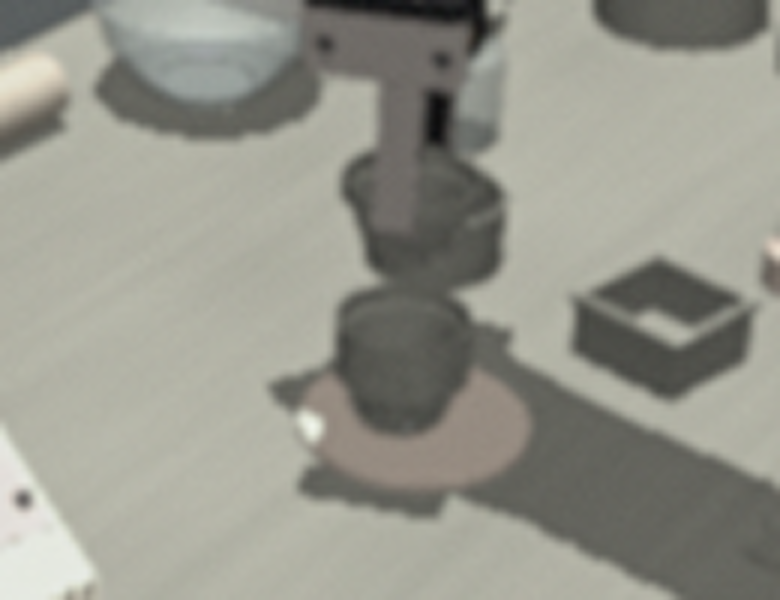

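The tin hangs upright over the stack, about 3 mm short in y. I correct that, then go down to just above nested so the fingertips stay clear of the stack's rim.

```bash
python3 -m jog '[{"grip":0.5,"x":0,"y":-0.08,"z":0,"wx":0,"wy":0,"wz":0},{"grip":0.5,"x":0,"y":-0.08,"z":0.5,"wx":0,"wy":0,"wz":0},{"grip":0.5,"x":0,"y":-0.08,"z":0.9,"wx":0,"wy":0,"wz":0},{"grip":0.5,"x":0,"y":-0.08,"z":1.2,"wx":0,"wy":0,"wz":0},{"grip":0.5,"x":0,"y":-0.08,"z":1.38,"wx":0,"wy":0,"wz":0}]' 20
python3 -m jog '[{"grip":0.5,"x":0,"y":0,"z":0,"wx":0,"wy":0,"wz":0},{"grip":0.5,"x":0,"y":0,"z":0,"wx":0,"wy":0,"wz":0}]'
python3 go.py 523.5 -155 55
```

```text
t: 5.0
eef_pos: [523.3, -154.3, 61.6]
tool_rot: [0.984, 0.18, -0.0, -0.0]
contact_force: [-0.4, -0.7, -1.1]
grip_width: 0.677
grasp_force: 20.0
t: 5.2
eef_pos: [524.0, -154.3, 62.9]
tool_rot: [0.984, 0.18, 0.0, 0.0]
contact_force: [0.6, 0.3, 0.0]
grip_width: 0.674
grasp_force: 20.0
t 5.2 pos [ 524.  -154.3   62.9] j [ 0.25  0.4  -0.1   2.01  0.06  0.74 -1.09] F [0.6 0.3 0. ] M [-0.08 -0.02  0.03] gw 0.674
d [-0.02  0.01  0.2 ] w [ 0. -0.  0.] toolY [ 0.35 -0.93  0.  ]
```

```bash
python3 -m jog '[{"grip":0.5,"x":0,"y":0,"z":0.06,"wx":0,"wy":0,"wz":0},{"grip":0.72,"x":0,"y":0,"z":0.06,"wx":0,"wy":0,"wz":0},{"grip":0.72,"x":0,"y":0,"z":0.06,"wx":0,"wy":0,"wz":0},{"grip":1,"x":0,"y":0,"z":0.06,"wx":0,"wy":0,"wz":0},{"grip":1,"x":0,"y":0,"z":0.06,"wx":0,"wy":0,"wz":0}]'
python3 -m jog '[{"grip":1,"x":0,"y":0,"z":0,"wx":0,"wy":0,"wz":0},{"grip":1,"x":0,"y":0,"z":-1,"wx":0,"wy":0,"wz":0},{"grip":1,"x":0,"y":0,"z":-2,"wx":0,"wy":0,"wz":0},{"grip":1,"x":0,"y":0,"z":-3,"wx":0,"wy":0,"wz":0},{"grip":1,"x":0,"y":0,"z":-3.5,"wx":0,"wy":0,"wz":0}]'
python3 - <<'E'
from h import *
for c in("side","top"):
    p,d,W=cloud(c);cv2.imwrite(f"pics/{c}_nest.png",p)
    f=W.reshape(-1,3);f=f[np.isfinite(f).all(1)]
    for lo,hi,n in((62,80,"top rim"),(50,61,"lower rim")):
        g=f[(np.hypot(f[:,0]-523,f[:,1]+155)<45)&(f[:,2]>lo)&(f[:,2]<hi)]
        if len(g)>8:
            A=np.c_[2*g[:,:2],np.ones(len(g))];s=np.linalg.lstsq(A,(g[:,:2]**2).sum(1),rcond=None)[0]
            print(c,n,len(g),s[:2].round(1),np.sqrt(s[2]+s[:2]@s[:2]).round(1),np.percentile(g,[2,98],axis=0).round(1))
a=cv2.imread("pics/side_nest.png")[150:250,290:420]
cv2.imwrite("pics/side_nest_c.png",cv2.resize(a,None,fx=6,fy=6,interpolation=2))
E
python3 go.py 540 60 230
```

```text
t: 5.7
eef_pos: [523.8, -154.2, 60.4]
tool_rot: [0.984, 0.18, 0.0, 0.0]
contact_force: [-0.6, -0.6, -0.4]
grip_width: 0.853
grasp_force: 0.0
t: 6.2
eef_pos: [524.8, -154.4, 203.7]
tool_rot: [0.984, 0.18, 0.002, 0.001]
contact_force: [0.0, -0.0, 0.1]
grip_width: 1.0
grasp_force: 0.0
side top rim 115 [ 522.  -153.7] 30.6 [[ 490.5 -185.1   62.3]
 [ 552.3 -122.6   70.5]]
side lower rim 163 [ 520.5 -153. ] 28.6 [[ 490.6 -184.4   50.2]
 [ 548.9 -123.5   60.9]]
t 6.3 pos [ 525.3 -154.6  203.4] j [ 0.26  0.22 -0.11  1.89  0.03  1.02 -1.07] F [ 0.8  0.1 -0.2] M [-0.04 -0.06  0.02] gw 1.001
d [ 2.25 -4.88 -0.67] w [ 0.03 -0.04  0.  ] toolY [ 0.35 -0.93  0.  ]
```

View pics/side_nest_c.png

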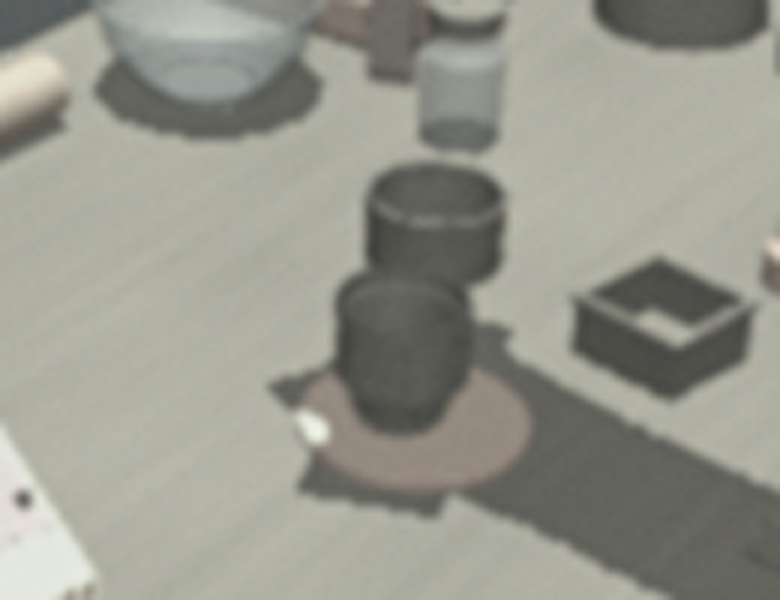

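Nested: the rim top is at about 70 mm (6 + 64), centred on the stack, and the other things are undisturbed. Now the dial; I refine its axis from the saved clouds.

```bash
python3 - <<'E'
from h import *
n=np.array([-.489,.110,.866]);n/=np.linalg.norm(n);yaw=np.arctan2(-n[1],-n[0])
ey=np.array([-np.sin(yaw),np.cos(yaw),0]);ex=np.cross(ey,n)
c=np.array([614.3,121.4,81.1])
for cam in("top","side"):
    z=np.load(cam+"0.npz");W=z["W"].reshape(-1,3);p=z["p"].reshape(-1,3)
    L=np.c_[(W-c)@ex,(W-c)@ey,(W-c)@n]
    pl=(abs(L[:,0])<70)&(abs(L[:,1])<70)&(abs(L[:,2])<5)&(np.hypot(L[:,0],L[:,1])>40)
    off=np.median(L[pl,2]);print(cam,"plane off",off.round(1),pl.sum())
    for lo,hi in((31,39),(22,39)):
        m=(np.hypot(L[:,0]-8,L[:,1]-5)<45)&(L[:,2]-off>lo)&(L[:,2]-off<hi)
        q=L[m];mid=(np.percentile(q,3,0)+np.percentile(q,97,0))/2
        print(lo,m.sum(),"ext",np.ptp(np.percentile(q,[3,97],0),0).round(1),"mid",mid.round(1),"foot",(c+ex*mid[0]+ey*mid[1]+n*off).round(1))
F=np.array([622.5,126,86]);print("pre",(F+100*n).round(1),"grip",(F+6*n).round(1),"n",n.round(3))
E
python3 go.py 573.6 137 172.6 .489 -.11 -.866 -1 .08 0
```

```text
top plane off -0.0 2090
31 229 ext [38.4 38.   6.7] mid [ 9.9  5.7 34.9] foot [623.9 125.1  86. ]
22 267 ext [39.9 39.1 12.5] mid [10.4  5.5 31.8] foot [624.3 124.8  86.3]
side plane off 0.9 2086
31 227 ext [38.1 37.1  6. ] mid [ 4.9  5.7 35.6] foot [619.2 126.1  84.4]
22 276 ext [38.7 39.2 14.2] mid [ 4.1  7.  31.5] foot [618.9 127.6  84. ]
pre [573.6 137.  172.5] grip [619.6 126.7  91.2] n [-0.489  0.11   0.865]
t 6.3 pos [ 525.3 -154.6  203.4] j [ 0.26  0.22 -0.11  1.89  0.03  1.02 -1.07] F [ 0.8  0.1 -0.2] M [-0.04 -0.06  0.02] gw 1.001
d [ 3.71 -6.39  0.77] w [ 2.35  5.38 18.52] toolY [ 0.35 -0.93  0.  ]
```

```bash
python3 -m jog '[{"grip":1,"x":3.7,"y":-6.4,"z":0.3,"wx":2.35,"wy":5.4,"wz":18.5},{"grip":1,"x":3.7,"y":-6.4,"z":0.3,"wx":2.35,"wy":5.4,"wz":18.5},{"grip":1,"x":3.7,"y":-6.4,"z":0.3,"wx":2.35,"wy":5.4,"wz":18.5},{"grip":1,"x":3.7,"y":-6.4,"z":0.3,"wx":2.35,"wy":5.4,"wz":18.5},{"grip":1,"x":3.7,"y":-6.4,"z":0.3,"wx":2.35,"wy":5.4,"wz":18.5}]' 25
python3 go.py 573.6 137 172.6 .489 -.11 -.866 -1 .08 0
```

```text
t: 6.8
eef_pos: [561.3, 77.3, 189.8]
tool_rot: [0.983, -0.154, 0.087, -0.058]
contact_force: [1.0, 0.3, -0.8]
grip_width: 1.001
grasp_force: 0.0
t 6.8 pos [561.3  77.3 189.8] j [-0.06  0.17 -0.18  2.02 -0.02  0.76 -2.11] F [ 1.   0.3 -0.8] M [-0.09  0.12  0.02] gw 1.001
d [-0.25 -1.44  0.61] w [ 1.58  3.54 12.11] toolY [-0.29 -0.95 -0.14]
```

j7 falls as wz grows, so the present yaw already leaves room for the back turn. I keep it.

```bash
python3 go.py 572.6 137 172 .489 -.11 -.866 -.22 -.97 0
```

```text
t 6.8 pos [561.3  77.3 189.8] j [-0.06  0.17 -0.18  2.02 -0.02  0.76 -2.11] F [ 1.   0.3 -0.8] M [-0.09  0.12  0.02] gw 1.001
d [-0.27 -1.43  0.62] w [-1.01  3.47 -1.15] toolY [-0.29 -0.95 -0.14]
```

```bash
python3 -m jog '[{"grip":1,"x":-0.27,"y":-1.43,"z":0.4,"wx":-1,"wy":3.5,"wz":-1.15},{"grip":1,"x":-0.27,"y":-1.43,"z":0.6,"wx":-1,"wy":3.5,"wz":-1.15},{"grip":1,"x":-0.27,"y":-1.43,"z":0.6,"wx":-1,"wy":3.5,"wz":-1.15},{"grip":1,"x":-0.27,"y":-1.43,"z":0.6,"wx":-1,"wy":3.5,"wz":-1.15},{"grip":1,"x":-0.27,"y":-1.43,"z":0.6,"wx":-1,"wy":3.5,"wz":-1.15}]' 25
python3 go.py 572.6 137 172 .489 -.11 -.866 -.22 -.97 0; python3 go.py 618.5 126.7 90.7 .489 -.11 -.866 -.22 -.97 0
```

```text
t: 7.3
eef_pos: [572.5, 121.9, 165.7]
tool_rot: [0.972, -0.123, 0.199, 0.016]
contact_force: [-0.2, -0.1, 0.4]
grip_width: 0.998
grasp_force: 0.0
t 7.3 pos [572.5 121.9 165.7] j [-0.67  0.15  0.21  2.16  0.41  0.55 -2.61] F [-0.2 -0.1  0.4] M [0.13 0.34 0.02] gw 0.998
d [-0.02 -0.37 -0.17] w [-0.04  1.17 -0.3 ] toolY [-0.25 -0.97 -0.02]
t 7.3 pos [572.5 121.9 165.7] j [-0.67  0.15  0.21  2.16  0.41  0.55 -2.61] F [-0.2 -0.1  0.4] M [0.13 0.34 0.02] gw 0.998
d [ 0.26 -0.36  2.16] w [-0.04  1.17 -0.3 ] toolY [-0.25 -0.97 -0.02]
```

```bash
python3 go.py 572.6 137 172 .489 -.11 -.866 .6 -.8 0.4
```

```text
t 7.3 pos [572.5 121.9 165.7] j [-0.67  0.15  0.21  2.16  0.41  0.55 -2.61] F [-0.2 -0.1  0.4] M [0.13 0.34 0.02] gw 0.998
d [-0.02 -0.37 -0.17] w [-0.58  1.07 -9.12] toolY [-0.25 -0.97 -0.02]
```

```bash
python3 -m jog '[{"grip":1,"x":-0.02,"y":-0.37,"z":-0.17,"wx":-0.58,"wy":1.07,"wz":-9.1},{"grip":1,"x":-0.02,"y":-0.37,"z":-0.17,"wx":-0.58,"wy":1.07,"wz":-9.1},{"grip":1,"x":-0.02,"y":-0.37,"z":-0.17,"wx":-0.58,"wy":1.07,"wz":-9.1},{"grip":1,"x":-0.02,"y":-0.37,"z":-0.17,"wx":-0.58,"wy":1.07,"wz":-9.1},{"grip":1,"x":-0.02,"y":-0.37,"z":-0.17,"wx":-0.58,"wy":1.07,"wz":-9.1}]' 25
python3 go.py 572.6 137 172 .489 -.11 -.866 .6 -.8 0.4; python3 go.py 618.5 126.7 90.7 .489 -.11 -.866 .6 -.8 .4
```

```text
t: 7.8
eef_pos: [572.9, 137.0, 172.0]
tool_rot: [0.94, 0.237, 0.218, 0.115]
contact_force: [-0.7, 0.4, -0.0]
grip_width: 1.002
grasp_force: 0.0
t 7.8 pos [572.9 137.  172. ] j [-0.69  0.14  0.14  2.2   0.67  0.55 -2.17] F [-0.7  0.4 -0. ] M [ 0.02  0.36 -0.01] gw 1.002
d [-0.01 -0.   -0.  ] w [-0.14  0.23 -1.97] toolY [ 0.4  -0.86  0.32]
t 7.8 pos [572.9 137.  172. ] j [-0.69  0.14  0.14  2.2   0.67  0.55 -2.17] F [-0.7  0.4 -0. ] M [ 0.02  0.36 -0.01] gw 1.002
d [0.05 0.02 2.34] w [-0.14  0.23 -1.97] toolY [ 0.4  -0.86  0.32]
```

```bash
python3 -m jog '[{"grip":1,"x":0,"y":0,"z":0,"wx":-0.14,"wy":0.23,"wz":-1.97},{"grip":1,"x":0,"y":0,"z":0,"wx":-0.14,"wy":0.23,"wz":-1.97},{"grip":1,"x":0,"y":0,"z":0,"wx":-0.14,"wy":0.23,"wz":-1.97}]' 25
python3 go.py 598 131.3 126.9 .489 -.11 -.866 .6 -.8 .4;python3 go.py 618.5 126.7 90.7 .489 -.11 -.866 .6 -.8 .4
python3 - <<'E'
from h import *
p,_,_=cloud("side");cv2.imwrite("pics/dial_pre.png",cv2.resize(p[130:280,160:360],None,fx=4,fy=4,interpolation=2))
E
```

```text
t: 8.1
eef_pos: [572.7, 136.7, 171.9]
tool_rot: [0.908, 0.33, 0.218, 0.14]
contact_force: [-0.2, -0.0, 0.6]
grip_width: 0.999
grasp_force: 0.0
t 8.1 pos [572.7 136.7 171.9] j [-0.69  0.13  0.13  2.22  0.74  0.53 -2.04] F [-0.2 -0.   0.6] M [0.1  0.45 0.01] gw 0.999
d [ 0.   -0.01  1.3 ] w [ 0.    0.01 -0.05] toolY [ 0.54 -0.74  0.4 ]
t 8.1 pos [572.7 136.7 171.9] j [-0.69  0.13  0.13  2.22  0.74  0.53 -2.04] F [-0.2 -0.   0.6] M [0.1  0.45 0.01] gw 0.999
d [ 0.01 -0.01  2.35] w [ 0.    0.01 -0.05] toolY [ 0.54 -0.74  0.4 ]
```

View pics/dial_pre.png

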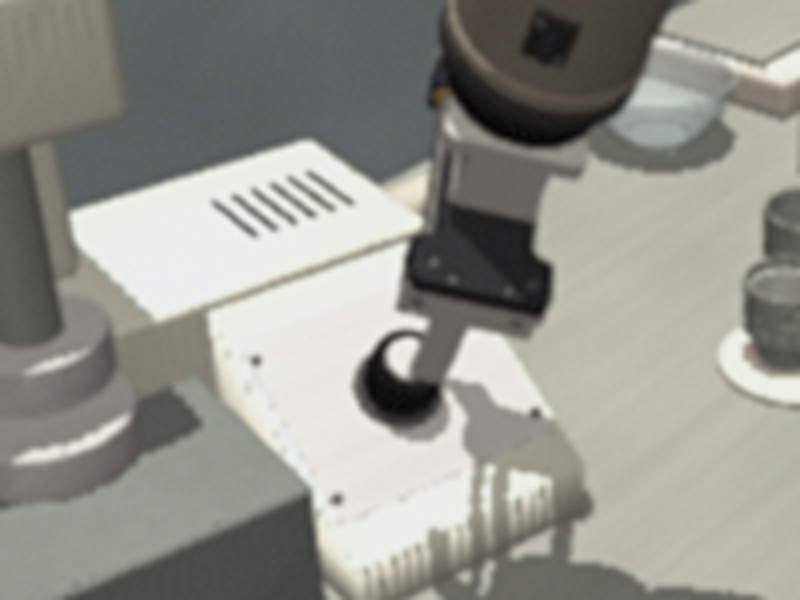

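The jaws point at the dial along its axis, and the dial shows at (400,380) in the crop. Go down over it and grip.

```bash
python3 -m jog '[{"grip":1,"x":0,"y":0,"z":0.9,"wx":0,"wy":0,"wz":0},{"grip":1,"x":0,"y":0,"z":1.6,"wx":0,"wy":0,"wz":0},{"grip":1,"x":0,"y":0,"z":2.1,"wx":0,"wy":0,"wz":0},{"grip":1,"x":0,"y":0,"z":2.3,"wx":0,"wy":0,"wz":0},{"grip":1,"x":0,"y":0,"z":2.3,"wx":0,"wy":0,"wz":0}]' 25
python3 go.py 618.5 126.7 90.7 .489 -.11 -.866 .6 -.8 .4
python3 -m jog '[{"grip":0.3,"x":0,"y":0,"z":0,"wx":0,"wy":0,"wz":0},{"grip":0.3,"x":0,"y":0,"z":0,"wx":0,"wy":0,"wz":0},{"grip":0.3,"x":0,"y":0,"z":0,"wx":0,"wy":0,"wz":0},{"grip":0.3,"x":0,"y":0,"z":0,"wx":0,"wy":0,"wz":0},{"grip":0.3,"x":0,"y":0,"z":0,"wx":0,"wy":0,"wz":0}]' 25
python3 go.py 618.5 126.7 90.7 .489 -.11 -.866 .6 -.8 .4
```

```text
t: 8.65
eef_pos: [618.2, 126.3, 92.3]
tool_rot: [0.908, 0.329, 0.218, 0.14]
contact_force: [-0.3, -1.3, -0.2]
grip_width: 1.002
grasp_force: 0.0
t 8.65 pos [618.2 126.3  92.3] j [-0.68  0.33  0.21  2.2   0.92  0.34 -2.21] F [-0.3 -1.3 -0.2] M [ 0.09  0.36 -0.04] gw 1.002
d [ 0.   -0.02  0.04] w [ 0.01  0.02 -0.07] toolY [ 0.54 -0.74  0.4 ]
t: 9.15
eef_pos: [618.4, 126.8, 93.7]
tool_rot: [0.908, 0.329, 0.219, 0.14]
contact_force: [-0.1, 0.3, 0.9]
grip_width: 0.612
grasp_force: 0.0
t 9.15 pos [618.4 126.8  93.7] j [-0.68  0.33  0.21  2.2   0.92  0.34 -2.21] F [-0.1  0.3  0.9] M [0.08 0.44 0.01] gw 0.612
d [-0.02 -0.03  0.07] w [ 0.01 -0.   -0.07] toolY [ 0.54 -0.74  0.4 ]
```

```bash
python3 -m jog '[{"grip":0.3,"x":0,"y":0,"z":0,"wx":0,"wy":0,"wz":0},{"grip":0.3,"x":0,"y":0,"z":0,"wx":0,"wy":0,"wz":0},{"grip":0.3,"x":0,"y":0,"z":0,"wx":0,"wy":0,"wz":0},{"grip":0.3,"x":0,"y":0,"z":0,"wx":0,"wy":0,"wz":0}]' 25
cat > st.py <<'E'
from h import *
s=bot.observe();Q=R.from_quat(s["tool_rot"]);M=Q.inv().apply(s["ft_torque"]);F=Q.inv().apply(s["contact_force"])
y=Q.as_matrix()[:,1];n=np.array([-.489,.11,.865]);ey=np.array([.22,.975,0]);ex=np.cross(ey,n)
print("t",round(s["t"],2),"yaw_about_toolz",np.degrees(np.arctan2(-(y@ey),y@ex)).round(1),"F_tool",F.round(1),"M_tool",M.round(2),"gw",round(s["grip_width"]*94,1),"gf",s["grasp_force"],"j",s["joint_positions"].round(2))
E
python3 st.py
```

```text
t: 9.55
eef_pos: [618.2, 126.9, 93.2]
tool_rot: [0.908, 0.329, 0.218, 0.14]
contact_force: [-4.8, 2.1, 4.0]
grip_width: 0.462
grasp_force: 25.0
t 9.55 yaw_about_toolz 37.4 F_tool [-0.7 -2.5 -6.1] M_tool [ 0.94 -0.47 -0.04] gw 43.5 gf 25.00124841928482 j [-0.68  0.33  0.21  2.2   0.92  0.34 -2.21]
```

```bash
python3 -m jog '[{"grip":0.3,"x":0,"y":0,"z":0,"wx":0,"wy":0,"wz":-1},{"grip":0.3,"x":0,"y":0,"z":0,"wx":0,"wy":0,"wz":-2},{"grip":0.3,"x":0,"y":0,"z":0,"wx":0,"wy":0,"wz":-2.5},{"grip":0.3,"x":0,"y":0,"z":0,"wx":0,"wy":0,"wz":-2.5}]' 25 >/dev/null; python3 st.py
python3 -m jog '[{"grip":0.3,"x":0,"y":0,"z":0,"wx":0,"wy":0,"wz":-1},{"grip":0.3,"x":0,"y":0,"z":0,"wx":0,"wy":0,"wz":-2},{"grip":0.3,"x":0,"y":0,"z":0,"wx":0,"wy":0,"wz":-2.5},{"grip":0.3,"x":0,"y":0,"z":0,"wx":0,"wy":0,"wz":-2.5}]' 25 >/dev/null; python3 st.py
```

```text
t 9.95 yaw_about_toolz 22.3 F_tool [ 0.1 -4.  -6.8] M_tool [ 1.39 -0.17 -0.01] gw 43.6 gf 25.00175178050995 j [-0.64  0.33  0.16  2.2   0.95  0.35 -1.97]
t 10.35 yaw_about_toolz 7.3 F_tool [ 1.7 -5.7 -7.8] M_tool [ 1.77  0.14 -0.03] gw 43.4 gf 25.0025475025177 j [-0.6   0.33  0.11  2.2   0.97  0.37 -1.73]
```

```bash
for i in 1; do python3 -m jog '[{"grip":0.3,"x":0,"y":0,"z":0,"wx":0,"wy":0,"wz":-1.25},{"grip":0.3,"x":0,"y":0,"z":0,"wx":0,"wy":0,"wz":-2.5},{"grip":0.3,"x":0,"y":0,"z":0,"wx":0,"wy":0,"wz":-3.75},{"grip":0.3,"x":0,"y":0,"z":0,"wx":0,"wy":0,"wz":-5},{"grip":0.3,"x":0,"y":0,"z":0,"wx":0,"wy":0,"wz":-5}]' 25 >/dev/null; python3 st.py; done
python3 -m jog '[{"grip":0.3,"x":0,"y":0,"z":0,"wx":0,"wy":0,"wz":-1.25},{"grip":0.3,"x":0,"y":0,"z":0,"wx":0,"wy":0,"wz":-1.25}]' 25 >/dev/null; python3 st.py
```

```text
t 10.85 yaw_about_toolz -22.9 F_tool [  4.7  -7.3 -10.5] M_tool [ 2.11  1.29 -0.  ] gw 43.4 gf 25.004083514213562 j [-0.52  0.32  0.02  2.19  1.01  0.39 -1.23]
t 11.05 yaw_about_toolz -30.4 F_tool [  6.   -7.7 -10.8] M_tool [2.02 1.59 0.19] gw 43.5 gf 25.00440627336502 j [-0.5   0.32  0.    2.19  1.02  0.4  -1.11]
```

```bash
python3 -m jog '[{"grip":0.3,"x":0.02,"y":-0.02,"z":-0.02,"wx":0,"wy":0,"wz":-1.25},{"grip":0.3,"x":0.02,"y":-0.02,"z":-0.02,"wx":0,"wy":0,"wz":-2.5},{"grip":0.3,"x":0.02,"y":-0.02,"z":-0.02,"wx":0,"wy":0,"wz":-3.75},{"grip":0.3,"x":0.02,"y":-0.02,"z":-0.02,"wx":0,"wy":0,"wz":-3.75}]' 25 >/dev/null; python3 st.py
python3 -m jog '[{"grip":0.3,"x":0,"y":0,"z":0,"wx":0,"wy":0,"wz":-1.25},{"grip":0.3,"x":0,"y":0,"z":0,"wx":0,"wy":0,"wz":-1.25}]' 25 >/dev/null; python3 st.py
```

```text
t 11.45 yaw_about_toolz -52.7 F_tool [ 5.4 -0.4 13.6] M_tool [-0.02  1.41  0.01] gw 43.3 gf 24.991628229618073 j [-0.45  0.33 -0.06  2.19  1.05  0.41 -0.74]
t 11.65 yaw_about_toolz -60.0 F_tool [ 5.6  0.7 17. ] M_tool [-0.02  1.58  0.15] gw 43.9 gf 24.99119460582733 j [-0.44  0.33 -0.07  2.19  1.05  0.42 -0.62]
```

```bash
python3 -m jog '[{"grip":0.3,"x":0.01,"y":0,"z":0.01,"wx":0,"wy":0,"wz":-1.25},{"grip":0.3,"x":0.01,"y":0,"z":0.01,"wx":0,"wy":0,"wz":-2.5},{"grip":0.3,"x":0.01,"y":0,"z":0.01,"wx":0,"wy":0,"wz":-3.75},{"grip":0.3,"x":0.01,"y":0,"z":0.01,"wx":0,"wy":0,"wz":-3.75}]' 25 >/dev/null; python3 st.py
python3 -m jog '[{"grip":0.3,"x":0,"y":0,"z":0,"wx":0,"wy":0,"wz":-1.25},{"grip":0.3,"x":0,"y":0,"z":0,"wx":0,"wy":0,"wz":-1.25}]' 25 >/dev/null; python3 st.py
```

```text
t 12.05 yaw_about_toolz -82.4 F_tool [ 5.7 -2.7  3.8] M_tool [0.66 1.73 0.06] gw 43.5 gf 24.995676577091217 j [-0.39  0.33 -0.13  2.19  1.07  0.44 -0.24]
t 12.25 yaw_about_toolz -89.8 F_tool [ 5.3 -4.3  2.4] M_tool [0.9  1.45 0.03] gw 43.6 gf 24.998247027397156 j [-0.38  0.33 -0.14  2.19  1.08  0.44 -0.12]
```

```bash
for i in 1; do python3 -m jog '[{"grip":0.3,"x":0,"y":0,"z":0,"wx":0,"wy":0,"wz":-0.6},{"grip":0.3,"x":0,"y":0,"z":0,"wx":0,"wy":0,"wz":-0.6}]' 25 >/dev/null; python3 st.py;python3 -m jog '[{"grip":0.3,"x":0,"y":0,"z":0,"wx":0,"wy":0,"wz":-0.6},{"grip":0.3,"x":0,"y":0,"z":0,"wx":0,"wy":0,"wz":-0.6}]' 25 >/dev/null; python3 st.py;python3 -m jog '[{"grip":0.3,"x":0,"y":0,"z":0,"wx":0,"wy":0,"wz":-1.2},{"grip":0.3,"x":0,"y":0,"z":0,"wx":0,"wy":0,"wz":-1.2}]' 25 >/dev/null; python3 st.py;python3 -m jog '[{"grip":0.3,"x":0,"y":0,"z":0,"wx":0,"wy":0,"wz":-1.2},{"grip":0.3,"x":0,"y":0,"z":0,"wx":0,"wy":0,"wz":-1.2}]' 25 >/dev/null; python3 st.py; done
```

```text
t 12.45 yaw_about_toolz -93.3 F_tool [ 5.5 -5.4  5. ] M_tool [1.18 1.52 0.55] gw 43.5 gf 24.99878615140915 j [-0.37  0.33 -0.15  2.19  1.08  0.44 -0.06]
t 12.65 yaw_about_toolz -96.9 F_tool [ 4.8 -4.8  4. ] M_tool [1.03 1.51 0.54] gw 43.4 gf 24.99861717224121 j [-0.37  0.33 -0.16  2.19  1.09  0.45  0.  ]
t 12.85 yaw_about_toolz -104.2 F_tool [ 3.6 -5.1  4.6] M_tool [0.95 1.19 0.37] gw 44.0 gf 24.998196065425873 j [-0.35  0.33 -0.17  2.18  1.09  0.45  0.13]
t 13.05 yaw_about_toolz -111.4 F_tool [ 2.8 -3.8  5.3] M_tool [0.89 0.98 0.2 ] gw 43.7 gf 24.998086094856262 j [-0.34  0.33 -0.19  2.18  1.1   0.45  0.25]
```

Torque reached 0.55 N m, far above the 0.15 detent, so this looks like the end stop with slip. I turn further to be sure.

```bash
for i in 1; do python3 -m jog '[{"grip":0.3,"x":0,"y":0,"z":0,"wx":0,"wy":0,"wz":-1},{"grip":0.3,"x":0,"y":0,"z":0,"wx":0,"wy":0,"wz":-1}]' 25 >/dev/null; python3 st.py;python3 -m jog '[{"grip":0.3,"x":0,"y":0,"z":0,"wx":0,"wy":0,"wz":-1},{"grip":0.3,"x":0,"y":0,"z":0,"wx":0,"wy":0,"wz":-1}]' 25 >/dev/null; python3 st.py;python3 -m jog '[{"grip":0.3,"x":0,"y":0,"z":0,"wx":0,"wy":0,"wz":-1},{"grip":0.3,"x":0,"y":0,"z":0,"wx":0,"wy":0,"wz":-1}]' 25 >/dev/null; python3 st.py;python3 -m jog '[{"grip":0.3,"x":0,"y":0,"z":0,"wx":0,"wy":0,"wz":-1},{"grip":0.3,"x":0,"y":0,"z":0,"wx":0,"wy":0,"wz":-1}]' 25 >/dev/null; python3 st.py; python3 -m jog '[{"grip":0.3,"x":0,"y":0,"z":0,"wx":0,"wy":0,"wz":-1},{"grip":0.3,"x":0,"y":0,"z":0,"wx":0,"wy":0,"wz":-1}]' 25 >/dev/null; python3 st.py;done
```

```text
t 13.25 yaw_about_toolz -117.4 F_tool [ 3.6 -3.8  6.3] M_tool [0.69 0.98 0.19] gw 43.7 gf 24.99802529811859 j [-0.33  0.33 -0.2   2.18  1.1   0.46  0.35]
t 13.45 yaw_about_toolz -123.4 F_tool [ 2.7 -3.6  6.3] M_tool [0.63 0.68 0.22] gw 43.7 gf 24.99759614467621 j [-0.32  0.33 -0.21  2.18  1.11  0.46  0.45]
t 13.65 yaw_about_toolz -129.3 F_tool [ 3.1 -3.1  5.3] M_tool [0.39 0.9  0.44] gw 43.5 gf 24.997960031032562 j [-0.31  0.33 -0.22  2.18  1.11  0.47  0.56]
t 13.85 yaw_about_toolz -135.4 F_tool [ 1.8 -3.5  6.7] M_tool [0.46 0.55 0.15] gw 43.5 gf 24.997587203979492 j [-0.3   0.33 -0.23  2.18  1.11  0.47  0.66]
t 14.05 yaw_about_toolz -141.4 F_tool [ 0.9 -3.   6.5] M_tool [0.35 0.48 0.29] gw 43.4 gf 24.997331500053406 j [-0.29  0.33 -0.25  2.18  1.12  0.47  0.76]
```

```bash
python3 -m jog '[{"grip":0.3,"x":0,"y":0,"z":0,"wx":0,"wy":0,"wz":0},{"grip":0.3,"x":0,"y":0,"z":0,"wx":0,"wy":0,"wz":0}]' 60 >/dev/null; python3 st.py
python3 -m jog '[{"grip":0.3,"x":0,"y":0,"z":0,"wx":0,"wy":0,"wz":-0.5},{"grip":0.3,"x":0,"y":0,"z":0,"wx":0,"wy":0,"wz":-0.5}]' 60 >/dev/null; python3 st.py
python3 -m jog '[{"grip":0.3,"x":0,"y":0,"z":0,"wx":0,"wy":0,"wz":-0.5},{"grip":0.3,"x":0,"y":0,"z":0,"wx":0,"wy":0,"wz":-0.5}]' 60 >/dev/null; python3 st.py
```

```text
t 14.25 yaw_about_toolz -141.2 F_tool [ 0.9 -4.3  7.7] M_tool [0.37 0.42 0.1 ] gw 43.2 gf 59.99673128128052 j [-0.29  0.33 -0.25  2.18  1.12  0.47  0.76]
t 14.45 yaw_about_toolz -144.2 F_tool [ 4.  -3.1  3.2] M_tool [0.21 1.18 1.3 ] gw 43.2 gf 59.99777913093567 j [-0.28  0.33 -0.25  2.18  1.12  0.47  0.81]
t 14.65 yaw_about_toolz -147.3 F_tool [10.6 -2.  -2.9] M_tool [0.06 2.53 1.05] gw 42.9 gf 59.99966382980347 j [-0.28  0.34 -0.26  2.18  1.12  0.48  0.86]
```

1.3 N m at 60 N confirms the rigid stop. Let go, regrip at 25 N, then turn forward click by click.

```bash
python3 -m jog '[{"grip":0.6,"x":0,"y":0,"z":0,"wx":0,"wy":0,"wz":0},{"grip":0.6,"x":0,"y":0,"z":0,"wx":0,"wy":0,"wz":0},{"grip":0.6,"x":0,"y":0,"z":0,"wx":0,"wy":0,"wz":0},{"grip":0.6,"x":0,"y":0,"z":0,"wx":0,"wy":0,"wz":0}]' 25 >/dev/null; python3 st.py
python3 -m jog '[{"grip":0.3,"x":0,"y":0,"z":0,"wx":0,"wy":0,"wz":0},{"grip":0.3,"x":0,"y":0,"z":0,"wx":0,"wy":0,"wz":0},{"grip":0.3,"x":0,"y":0,"z":0,"wx":0,"wy":0,"wz":0},{"grip":0.3,"x":0,"y":0,"z":0,"wx":0,"wy":0,"wz":0},{"grip":0.3,"x":0,"y":0,"z":0,"wx":0,"wy":0,"wz":0}]' 30 >/dev/null; python3 st.py
python3 go.py 618.5 126.7 92 .489 -.11 -.866
```

```text
t 15.05 yaw_about_toolz -147.6 F_tool [ 0.3 -0.3  0.1] M_tool [-0.35  0.07  0.04] gw 56.1 gf 0.0 j [-0.28  0.34 -0.26  2.18  1.12  0.48  0.87]
t 15.55 yaw_about_toolz -147.6 F_tool [-0.5 -6.6 -2.4] M_tool [ 1.3  -0.11  0.1 ] gw 43.7 gf 29.99998837709427 j [-0.28  0.34 -0.26  2.18  1.12  0.48  0.87]
t 15.55 pos [617.6 127.1  93.4] j [-0.28  0.34 -0.26  2.18  1.12  0.48  0.87] F [ 3.1 -3.9  5. ] M [-0.72 -1.03 -0.39] gw 0.465
d [ 0.   -0.01  0.04] w [-0.02 -0.   -0.  ] toolY [-0.59  0.68 -0.42]
```

```bash
python3 -m jog '[{"grip":0.3,"x":0,"y":-0.02,"z":0,"wx":0,"wy":0,"wz":1.25},{"grip":0.3,"x":0,"y":-0.02,"z":0,"wx":0,"wy":0,"wz":1.25}]' 30 >/dev/null; python3 st.py
python3 -m jog '[{"grip":0.3,"x":0,"y":0,"z":0,"wx":0,"wy":0,"wz":1.25},{"grip":0.3,"x":0,"y":0,"z":0,"wx":0,"wy":0,"wz":2.5},{"grip":0.3,"x":0,"y":0,"z":0,"wx":0,"wy":0,"wz":2.5}]' 30 >/dev/null; python3 st.py
python3 -m jog '[{"grip":0.3,"x":0,"y":0,"z":0,"wx":0,"wy":0,"wz":1.25},{"grip":0.3,"x":0,"y":0,"z":0,"wx":0,"wy":0,"wz":1.25}]' 30 >/dev/null; python3 st.py
```

```text
t 15.75 yaw_about_toolz -140.0 F_tool [-1.1 -4.6 -2.1] M_tool [ 0.64 -0.14 -0.12] gw 43.7 gf 30.001077353954315 j [-0.29  0.33 -0.24  2.18  1.11  0.47  0.74]
t 16.05 yaw_about_toolz -125.1 F_tool [-2.2 -4.7 -3. ] M_tool [ 0.88 -0.39  0.17] gw 43.1 gf 30.00129997730255 j [-0.31  0.33 -0.22  2.18  1.1   0.46  0.48]
t 16.25 yaw_about_toolz -117.6 F_tool [-3.7 -5.8 -3.5] M_tool [ 0.96 -0.57 -0.  ] gw 43.2 gf 30.001201629638672 j [-0.33  0.33 -0.2   2.18  1.1   0.46  0.36]
```

One click, with the expected torque signature (-0.12, +0.17, 0). Three more.

```bash
python3 -m jog '[{"grip":0.3,"x":-0.01,"y":-0.02,"z":0,"wx":0,"wy":0,"wz":1.25},{"grip":0.3,"x":-0.01,"y":-0.02,"z":0,"wx":0,"wy":0,"wz":2.5},{"grip":0.3,"x":-0.01,"y":-0.02,"z":0,"wx":0,"wy":0,"wz":3.75},{"grip":0.3,"x":-0.01,"y":-0.02,"z":0,"wx":0,"wy":0,"wz":3.75}]' 30 >/dev/null; python3 st.py
python3 -m jog '[{"grip":0.3,"x":0,"y":0,"z":0,"wx":0,"wy":0,"wz":1.25},{"grip":0.3,"x":0,"y":0,"z":0,"wx":0,"wy":0,"wz":1.25}]' 30 >/dev/null; python3 st.py
python3 -m jog '[{"grip":0.3,"x":-0.01,"y":0,"z":0,"wx":0,"wy":0,"wz":1.25},{"grip":0.3,"x":-0.01,"y":0,"z":0,"wx":0,"wy":0,"wz":2.5},{"grip":0.3,"x":-0.01,"y":0,"z":0,"wx":0,"wy":0,"wz":3.75},{"grip":0.3,"x":-0.01,"y":0,"z":0,"wx":0,"wy":0,"wz":3.75}]' 30 >/dev/null; python3 st.py
python3 -m jog '[{"grip":0.3,"x":0,"y":0,"z":0,"wx":0,"wy":0,"wz":1.25},{"grip":0.3,"x":0,"y":0,"z":0,"wx":0,"wy":0,"wz":1.25}]' 30 >/dev/null; python3 st.py
```

```text
t 16.65 yaw_about_toolz -95.1 F_tool [-2.1 -3.1 -3.9] M_tool [ 0.55 -0.31  0.2 ] gw 43.5 gf 30.00211000442505 j [-0.37  0.33 -0.15  2.18  1.08  0.44 -0.02]
t 16.85 yaw_about_toolz -87.6 F_tool [-3.1 -2.3 -4.1] M_tool [ 0.61 -0.32  0.06] gw 43.6 gf 30.002304017543793 j [-0.38  0.33 -0.14  2.19  1.08  0.44 -0.15]
t 17.25 yaw_about_toolz -65.1 F_tool [-2.4 -3.2 -6.6] M_tool [ 0.98 -0.23  0.24] gw 43.7 gf 30.003616511821747 j [-0.42  0.33 -0.09  2.19  1.06  0.42 -0.53]
t 17.45 yaw_about_toolz -57.6 F_tool [-2.9 -4.5 -9.1] M_tool [ 1.06 -0.31 -0.01] gw 43.6 gf 30.003893673419952 j [-0.44  0.32 -0.07  2.19  1.05  0.42 -0.65]
```

Three clicks. Now the fourth, then let go.

```bash
python3 -m jog '[{"grip":0.3,"x":0,"y":0,"z":-0.01,"wx":0,"wy":0,"wz":1.25},{"grip":0.3,"x":0,"y":0,"z":-0.01,"wx":0,"wy":0,"wz":2.5},{"grip":0.3,"x":0,"y":0,"z":-0.01,"wx":0,"wy":0,"wz":3.75},{"grip":0.3,"x":0,"y":0,"z":-0.01,"wx":0,"wy":0,"wz":3.75}]' 30 >/dev/null; python3 st.py
python3 -m jog '[{"grip":0.3,"x":0,"y":0,"z":0,"wx":0,"wy":0,"wz":1.25},{"grip":0.3,"x":0,"y":0,"z":0,"wx":0,"wy":0,"wz":1.25}]' 30 >/dev/null; python3 st.py
python3 -m jog '[{"grip":0.7,"x":0,"y":0,"z":0,"wx":0,"wy":0,"wz":0},{"grip":0.8,"x":0,"y":0,"z":0,"wx":0,"wy":0,"wz":0},{"grip":0.9,"x":0,"y":0,"z":0,"wx":0,"wy":0,"wz":0},{"grip":0.9,"x":0,"y":0,"z":0,"wx":0,"wy":0,"wz":0},{"grip":0.9,"x":0,"y":0,"z":0,"wx":0,"wy":0,"wz":0}]' 30 >/dev/null; python3 st.py
python3 -m jog '[{"grip":0.9,"x":0,"y":0,"z":-0.4,"wx":0,"wy":0,"wz":0},{"grip":0.9,"x":0,"y":0,"z":-1.2,"wx":0,"wy":0,"wz":0},{"grip":0.9,"x":0,"y":0,"z":-2.2,"wx":0,"wy":0,"wz":0},{"grip":0.9,"x":0,"y":0,"z":-3,"wx":0,"wy":0,"wz":0},{"grip":0.9,"x":0,"y":0,"z":-3,"wx":0,"wy":0,"wz":0}]' 30; python3 st.py
python3 - <<'E'
from h import *
p,_,_=cloud("side");cv2.imwrite("pics/end.png",p)
E
```

```text
t 17.85 yaw_about_toolz -35.2 F_tool [-3.2 -2.5  1.4] M_tool [ 1.02 -0.69  0.22] gw 43.4 gf 29.99997854232788 j [-0.49  0.32 -0.02  2.19  1.03  0.4  -1.02]
t 18.05 yaw_about_toolz -27.8 F_tool [-3.7 -4.3  0.4] M_tool [ 1.04 -0.84 -0.  ] gw 43.8 gf 30.000059008598328 j [-0.5   0.32  0.    2.19  1.02  0.4  -1.15]
t 18.55 yaw_about_toolz -27.7 F_tool [ 0.1  0.1 -0.3] M_tool [0.38 0.14 0.03] gw 80.3 gf 0.0 j [-0.5   0.32  0.    2.19  1.02  0.4  -1.15]
t: 19.05
eef_pos: [559.7, 141.0, 201.9]
tool_rot: [0.588, 0.766, 0.111, 0.236]
contact_force: [-0.7, 0.5, 0.0]
grip_width: 0.9
grasp_force: 0.0
t 19.05 yaw_about_toolz -27.7 F_tool [ 0.6 -0.5 -0.4] M_tool [ 0.37  0.21 -0.01] gw 84.6 gf 0.0 j [-0.48  0.08 -0.12  2.2   0.71  0.61 -0.88]
```

View pics/end.png

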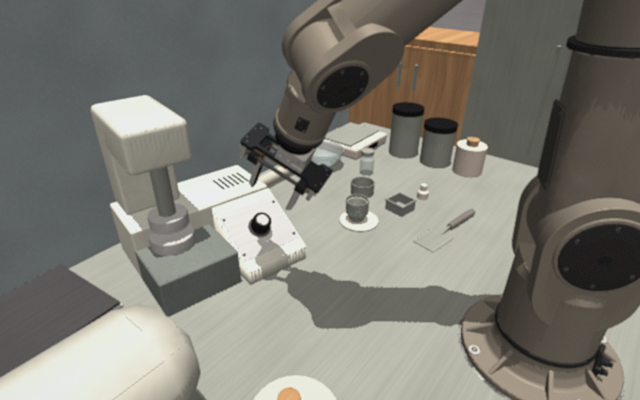

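The gripper is clear of the dial (261,223), the stack with its nested tin stands on the rest (357,208), and the other things are in place.

```bash
python3 -c "
from bench import workorder
print(workorder.hand_in())"
```

```text
the job is handed in; nothing more can be done
None
```

The job is handed in (no verdict was shown): the dial was turned back to its end stop, then forward 4 clicks and let go, and the round tin is nested upright on the stack with nothing else disturbed, at about 19 s of the 72 s allowed.

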